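# Drive the worn bush out of a mount-cutter slide block with a drift

## Robot

A 6-joint arm with a two-finger parallel gripper is mounted at the origin on the work surface; the furniture and walls round the work are solid. World frame = base frame: x ahead of the robot, y to its left, z up, the work surface at z = 0. Lengths are in m, angles in rad, forces in N, time in s.
With the tool pointing down it reaches from about 0.3 to 0.775 m from the base axis. Payload 14.6 kg.
Tool frame: the origin (TCP) lies between the finger pads; the fingertips stand 8 mm ahead of it and the grasp point (between the pads) lies 11 mm behind it (ctrl.tip_reach is the distance from the TCP to the fingertips, in m); y points along the fingers, z is the direction in which the jaws open and shut, and the axes are right-handed (so a half turn about y gives the same grasp; the last joint's range is limited). The gripper opens to 94 mm and grips with 3 to 60 N. Pads are 16 mm wide; open, the fingers measure 119 mm over their backs; the gripper's body (75 mm by 177 mm) begins 78 mm behind the grasp point.
Start: joints at [1.194, 0.3, 1.521, -0, 1.321, -0.067], TCP at [0.168, 0.524, 0.213] pointing down, gripper open.
Joint ranges: [-3.03, 3.03], [-0.79, 2.21], [0.23, 2.52], [-1.04, 4.18], [0, 3.07], [-2.55, 2.55]. Speed limits (rad/s): [2.22, 2.22, 2.57, 3.14, 3.14, 3.14].

## Interface

Orientations are given as [roll, pitch, yaw] about the fixed x, y, z axes, in that order (R = Rz(yaw) Ry(pitch) Rx(roll)).
In Python, from station import ctrl gives the robot as it stands.
- The arm moves only by the tool play_rows, never from a script. Its arguments are lists of equal length, an entry for each row: "twist": the turn, a rotation vector about the world's x, y, z as a fraction of full scale, a list of three; "travel": the shift along the world's x, y, z as a fraction of full scale, a list of three; "grip": the gripper's target within -1 to 1 (shut at 1, half-way at 0, fully open at -1). A call has 1 to 12 rows; each row shifts and turns the commanded pose from where the row before left it; what a row does not reach is not made up. Full scale, the value 1, is 5 cm for a shift and 90 degrees for a turn. A row lasts 1/10 s, in which the tool goes at most 50 mm and 8.59 degrees, less where a joint would pass 70% of its speed; a pose out of reach is approached as far as the arm can. A call with a number of a shift or a turn outside -1 to 1 is refused whole. A call with a gripper value outside its range is refused whole. The fingers move at their own pace and stop on an object; "force" is the grip in N (left out, the last holds). Time passes only in rows, so rows that do not move let the fingers close. It gives the time, the measured TCP pose, the force and the opening at its end, in the units of the state.
- ctrl.get_obs(): the state, without advancing time (a new reading comes with each control period).
- ctrl.camera(name): name is "side" or "top"; returns a dict with "img" (400x640x3 uint8, red, green, blue), "vfov" (degrees; the focal length in pixels is half the picture's height over the tangent of half this angle, whatever the lens; pixels are square), "cx", "cy" (the principal point, pixels), "k1" (the pictures are not rectified: a ray, as slopes to the right and down, at radius r is drawn at 1 + k1 r^2 times it, then the intrinsics apply), "rvec" (rotation vector, rad) and "tvec" (3), from world to camera coordinates, as OpenCV has them. Camera axes: x right, y down, z forward; pixel columns grow to the right and rows downward; lengths in m; the calibration is good to about 2 mm. A picture is of the moment at which its call begins. There is no depth.
- ctrl.hand_in(): hands the job in, once; it reports no verdict.
Trained networks look in a picture, given as the dict that the camera call returned (one of the last four; its "shot" number tells which), for a name from the list of things; names that differ only in an ending like _2 or _b are one class to them, and where a whole thing is asked for, a point or a joint stands for the part that bears it (a point fixed in the world has none). Each returns a list of dicts, best first, with "confidence" (0 to 1); they miss things now and then, are a little off and sometimes report something else, mostly with a low value. They report only what shows in the picture. A call takes as long as a camera call. They do not tell look-alikes from the thing itself.
- ctrl.boxes_of(name, picture): "point" ([column, row] in pixels, amid what is visible of it).
- ctrl.trace(name, picture): "pixels" (400x640 bool, what is visible of it) and "point" ([column, row] in pixels, amid what is visible of it).
The state is a dict: "time_s": time; "qpos": joint angles; "joint_vel": joint speeds; "tau": joint torques, N m; "ee_pos": TCP position; "eef_rot": TCP orientation; "force": force on the tool from outside, world axes, zero at the start; "moment": the same for the moment, N m; "grip_width": finger opening in m.
Only numpy, scipy, OpenCV 4.12 (cv2) and the standard library are available. Lean on these libraries where they do the work, as an engineer would, in place of code of your own. Each camera call takes 0.05 s, during which the arm holds its last target.

## Task

The mount cutter's aluminium slide block is nipped in the small green vice, and the bore in its overhanging end still has a worn brass bush stuck in it. Take the steel drift from its wooden stand, feel its nose into that bore from above and press the bush down until it drops out onto the table, never leaning on the work with more than about 30 N. Then stand the drift back in its hole, and leave the ink bottle, the varnish jar and the roll of tape where they are.

Things in the scene. Friction and masses are not known exactly. Their poses are not given: they have to be found in the camera images.
- vice: small green vice, fixed, 148 x 113 x 56 mm; origin under its middle, z up; jaws 52 mm wide along y, closing along x. It holds an aluminium slide block, 24 (x) x 96 (y) x 38 mm, flat top 78 mm, underside 40 mm above the table, whose +y end overhangs the jaws. Near that end, 12 mm in from it, is the worn bore: vertical, right through, 12 mm across. The block slips in the jaws above 14 N sideways.
- jaw_end (a point): point midway between the jaw faces, at the jaws' +y end, level with the block's top; axes as the vice's. The worn bore lies on this point's y axis (true in x), but the block was put in by hand: the bore is 22 to 50 mm out from here in +y, and no reading of that is given: find it by feel or eye. The top is plain and flat around it; the block's other bore (sound bush, leave it) is 72 mm further to -y.
- bush (a joint): how far the worn brass bush has gone down the bore, m. A sleeve 12 mm across, 7 mm hole, 18 mm long; at 0 its upper end is 14 mm below the block's top. Starts between 0 and 0.004. A tight fit: it takes about 8 to 16 N to slide it, less as it comes out. At about 0.023 it lets go and drops; it stands on the table under the block at 0.046.
- drift: steel drift (push-out punch), 126 mm long, about 0.12 kg: round nose 10.5 mm across, 60 mm long, end chamfered 0.5 mm; above it a dark ringed grip 16 mm across, 66 mm long. Origin at the nose's end, z towards the head. Stands nose down in its wooden block.
- drift_grip (a point): point on the drift's axis, in the middle of the grip, 92 mm from the nose's end; z towards the head.
- drift_tip (a point): middle of the flat end of the drift's nose; z along the drift towards its head.
- holder_hole (a point): middle of the mouth of the hole in the drift's wooden block, 45 mm above the table, z up. The block is fixed, 50 x 50 x 45 mm on a 72 x 72 x 10 mm foot; the hole is 13.5 mm across, 35 mm deep, mouth chamfer 1.5 mm. The drift starts standing on the hole's floor.
- ink_bottle: black ink bottle with a black cap, 42 mm across, 60 mm high, loose, beside the vice; origin under its foot. Leave it alone.
- varnish_jar: amber glass varnish jar, 52 mm across, 73 mm high, loose, behind the vice on its +y side; origin under its foot. Leave it alone.
- black_tape: roll of black tape, 53 mm across, 19 mm high, lying loose behind the vice; origin under it. Leave it alone.
There are look-alikes about, which are no part of the job. Of the things shaped like the drift, the steel one is meant.

How it is judged:
By the outcome, as a careful person would: the job done as asked, in the order asked, and still so for the second after the job is handed in, with the robot touching nothing.
It also fails if it takes over 70 s, if anything falls off the work surface, if the arm or the gripper's body presses on something with over 40 N, if the wrist force passes 120 N, or if a joint passes its speed limit or range.

## Working session

There is one attempt and no reset: what is moved stays moved. The work goes in short steps, Python scripts to look and compute and a tool call to move; the robot and the scene stay as the last step left them, time stands still between calls to the robot, and variables do not carry over. Pictures are saved under pics/ and viewed, and the job is handed in when it is done.

Besides the shell and the picture viewer there is one more tool, called after "Call:" in YAML: its name, and indented under it one key for each argument. play_rows: Moves the arm, as the interface text tells. Its arguments: {"type":"object","properties":{"twist":{"type":"array"},"travel":{"type":"array"},"grip":{"type":"array"},"force":{"type":"number"}},"required":["twist","travel","grip"]}

```bash
ls; mkdir -p pics; cat > h.py <<'E'
import numpy as np, cv2, sys
sys.path.insert(0,'.')
from station import ctrl
from scipy.spatial.transform import Rotation as R
def cam(p):
    f=200/np.tan(np.radians(p['vfov'])/2)
    return f,R.from_rotvec(p['rvec']).as_matrix(),np.array(p['tvec'])
def ray(p,px):
    f,Rm,t=cam(p); u=np.array([(px[0]-p['cx'])/f,(px[1]-p['cy'])/f]); s=u.copy()
    for _ in range(30): s=u/(1+p['k1']*(s@s))
    d=Rm.T@np.array([s[0],s[1],1]); return -Rm.T@t,d/np.linalg.norm(d)
def onz(p,px,z):
    o,d=ray(p,px); return o+d*(z-o[2])/d[2]
def proj(p,X):
    f,Rm,t=cam(p); c=Rm@np.array(X)+t; s=c[:2]/c[2]; s=s*(1+p['k1']*(s@s)); return s*f+[p['cx'],p['cy']]
def tri(p1,a,p2,b):
    o1,d1=ray(p1,a);o2,d2=ray(p2,b)
    A=np.stack([d1,-d2],1); k=np.linalg.lstsq(A,o2-o1,rcond=None)[0]
    x,y=o1+k[0]*d1,o2+k[1]*d2; return (x+y)/2,np.linalg.norm(x-y)
def save(n,img): cv2.imwrite('pics/'+n,img[:,:,::-1])
E
python3 - <<'E'
from h import *
for n in ['side','top']:
    p=ctrl.camera(n); save(n+'1.png',p['img'])
    print(n,{k:p[k] for k in p if k!='img'}, 'campos',ray(p,[320,200])[0])
    for o in ['vice','drift','holder_hole','bush','ink_bottle','varnish_jar','black_tape']:
        try: print(o,[(np.round(b['point']),round(b['confidence'],2)) for b in ctrl.boxes_of(o,p)])
        except Exception as e: print(o,e)
print(ctrl.get_obs(), ctrl.tip_reach)
E
```

```text
pics
side {'vfov': 46.11799127155486, 'cx': 319.9690948892589, 'cy': 201.99000740621042, 'k1': 0.0005057464608780164, 'rvec': array([ 0.57556424, -2.58241003,  1.34394699]), 'tvec': array([0.53500445, 0.16952795, 0.96802077]), 'shot': 1} campos [0.2158206  0.85806723 0.68496409]
vice [(array([341., 199.]), 0.93)]
drift [(array([280., 261.]), 0.8), (array([336., 278.]), 0.8), (array([311., 295.]), 0.77), (array([332., 249.]), 0.53)]
holder_hole [(array([282., 294.]), 0.58)]
bush []
ink_bottle [(array([348., 175.]), 0.57)]
varnish_jar [(array([308., 223.]), 0.78)]
black_tape [(array([295., 202.]), 0.61)]
top {'vfov': 51.49532795846164, 'cx': 315.4004869316682, 'cy': 193.69844426822746, 'k1': -0.05102629343936783, 'rvec': array([ 2.14245934, -2.18852149,  0.10139241]), 'tvec': array([0.08759824, 0.55484631, 0.92895827]), 'shot': 2} campos [0.4595577  0.0692836  0.98106975]
vice [(array([362., 199.]), 0.73)]
drift [(array([195., 237.]), 0.67), (array([219., 248.]), 0.64), (array([245., 235.]), 0.42)]
holder_hole [(array([225., 208.]), 0.76)]
bush [(array([220., 206.]), 0.23)]
ink_bottle [(array([410., 185.]), 0.52)]
varnish_jar [(array([312., 185.]), 0.68)]
black_tape [(array([350., 150.]), 0.53)]
{'time_s': 0.8, 'qpos': array([ 1.19439696e+00,  2.99879446e-01,  1.52100518e+00,  1.04168066e-06,
        1.32068797e+00, -6.65654147e-02]), 'joint_vel': array([-0.00071415, -0.00053006, -0.00121997, -0.00087725,  0.00010912,
       -0.00100039]), 'tau': array([-9.64087812e-04, -5.31618512e+01, -3.52915692e+01,  7.08602252e-02,
        2.10725254e-02,  1.32912297e-05]), 'ee_pos': array([0.16767656, 0.52380835, 0.21345467]), 'eef_rot': array([-1.57077624e+00, -3.27413398e-07, -3.09834213e-01]), 'force': array([0.10245957, 0.25320228, 0.78127795]), 'moment': array([ 0.00118406,  0.00160245, -0.05722019]), 'grip_width': 0.09390984437583653} 0.008
```

View pics/side1.png

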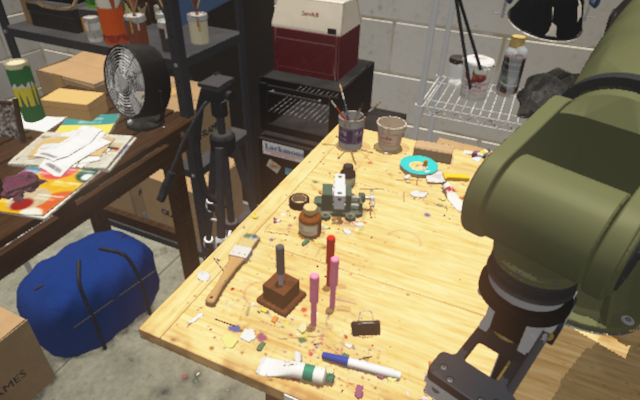

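View pics/top1.png

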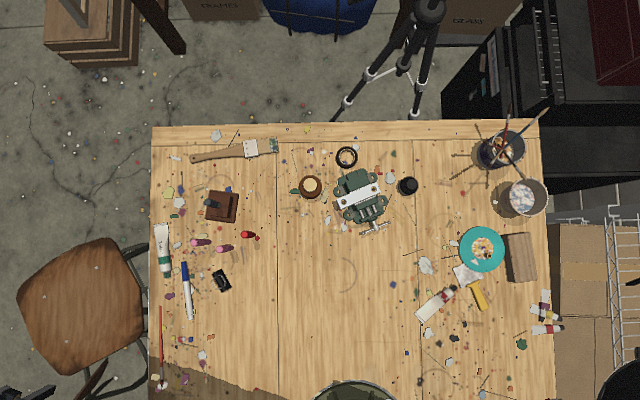

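```bash
python3 - <<'E'
from h import *
a=cv2.imread('pics/side1.png')[150:330,240:420]; cv2.imwrite('pics/side1c.png',cv2.resize(a,(600,600),interpolation=cv2.INTER_CUBIC))
a=cv2.imread('pics/top1.png')[120:290,170:440]; cv2.imwrite('pics/top1c.png',cv2.resize(a,(800,504),interpolation=cv2.INTER_CUBIC))
E
```

```text
(no output)
```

View pics/side1c.png

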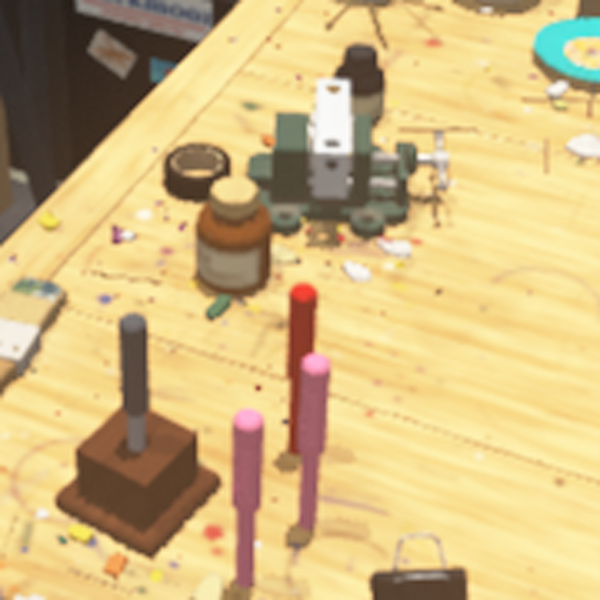

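View pics/top1c.png

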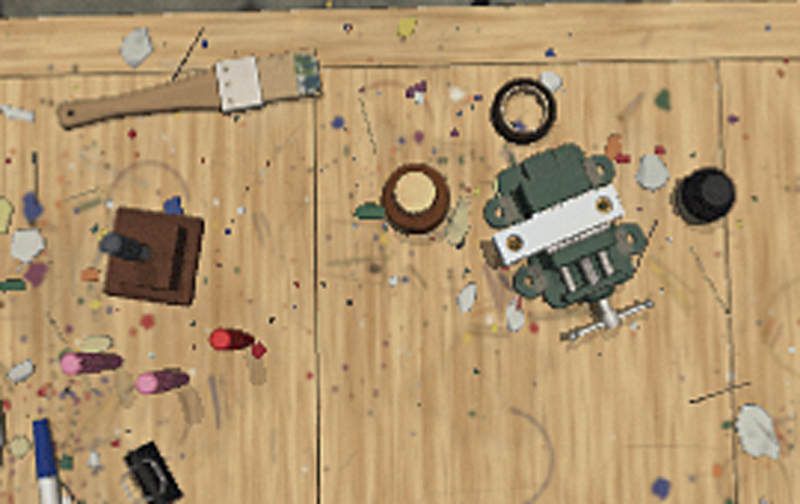

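The steel drift is the dark-gripped one standing in the wooden block, at side (280,261) and top (212,204). The red one at side (332,249) and the two pink ones at (311,295) and (336,278) stand free and aren't steel. Next I'll enlarge and measure.

```bash
python3 - <<'E'
from h import *
P={}
for n in ['side','top']:
    p=P[n]=ctrl.camera(n)
for n,box in [('side',(255,230,60,90)),('top',(190,180,60,60))]:
    x,y,w,h=box; a=P[n]['img'][y:y+h,x:x+w]; save(n+'_drift.png',cv2.resize(a,None,fx=7,fy=6,interpolation=cv2.INTER_CUBIC) if 0 else cv2.resize(a,None,fx=6,fy=6,interpolation=cv2.INTER_CUBIC))
for n,box in [('side',(300,160,90,75)),('top',(325,160,75,75))]:
    x,y,w,h=box; a=P[n]['img'][y:y+h,x:x+w]; save(n+'_vice.png',cv2.resize(a,None,fx=8,fy=8,interpolation=cv2.INTER_CUBIC))
t=P['top'];s=P['side']
a=onz(t,[343.5,202],.078);b=onz(t,[373.9,189.2],.078);print('bores',a,b,np.linalg.norm(a-b), proj(s,a),proj(s,b))
for n in P:
  for o in ['drift','holder_hole','vice','ink_bottle','varnish_jar']:
    for r in ctrl.trace(o,P[n]):
        m=r['pixels'];ys,xs=np.nonzero(m);print(n,o,np.round(r['point'],1),round(r['confidence'],2),xs.min(),xs.max(),ys.min(),ys.max(),m.sum())
E
```

```text
bores [0.53199319 0.01446743 0.078     ] [ 0.55866496 -0.05290856  0.078     ] 0.07246314457906215 [340.16197329 191.98214353] [340.58824955 175.35136788]
side drift [329.4 245.5] 0.85 325 334 235 283 244
side drift [313.7 296.6] 0.76 307 319 272 325 487
side drift [336.7 275.1] 0.67 329 338 256 308 388
side holder_hole [280.2 292.9] 0.74 257 305 273 315 1362
side vice [340.8 198.6] 0.77 314 373 173 220 1550
side ink_bottle [349.5 174.4] 0.56 341 353 163 184 204
side ink_bottle [282.1 293.2] 0.16 257 304 274 315 1265
side varnish_jar [307.6 221.2] 0.6 298 320 203 237 668
top drift [218.5 245.3] 0.6 216 233 245 252 104
top drift [212.7 205.6] 0.58 203 220 199 207 112
top drift [245.3 235.6] 0.51 242 254 231 237 72
top drift [199.4 238.7] 0.43 191 210 239 246 123
top holder_hole [312.4 182.4] 0.62 299 320 176 198 393
top holder_hole [220.6 207.3] 0.61 205 237 190 222 828
top vice [359.8 197.3] 0.87 332 387 168 235 2240
top ink_bottle [406.3 184.1] 0.8 399 418 176 195 297
top varnish_jar [312.8 181.5] 0.9 299 321 175 198 444
top varnish_jar [210.3 205. ] 0.52 204 219 199 207 98
```

```bash
python3 - <<'E'
import cv2,numpy as np
f=lambda n:cv2.imread('pics/'+n)
a,b,=f('side_drift.png'),f('top_drift.png')
h=max(a.shape[0],b.shape[0]); b=cv2.copyMakeBorder(b,0,h-b.shape[0],0,0,0); cv2.imwrite('pics/dr2.png',np.hstack([a,b]))
E
```

```text
(no output)
```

View pics/dr2.png

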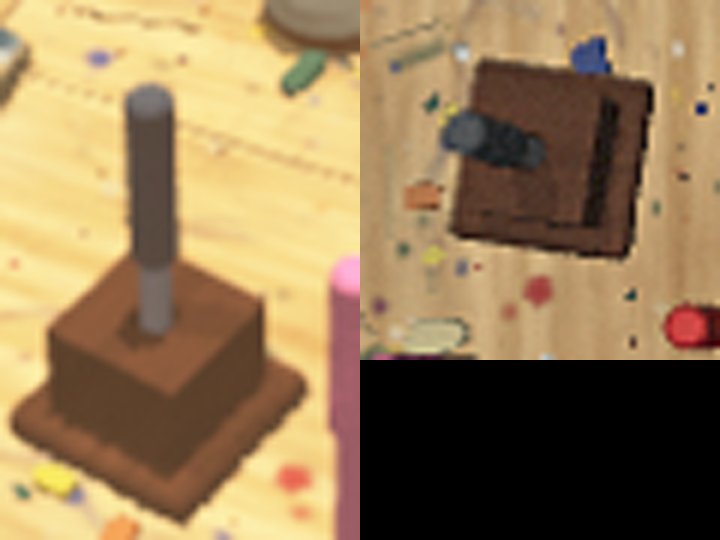

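View pics/top_vice.png

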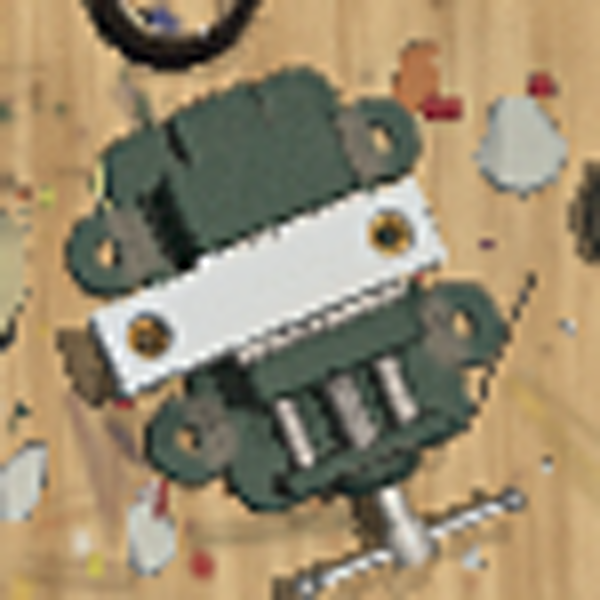

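View pics/side_vice.png

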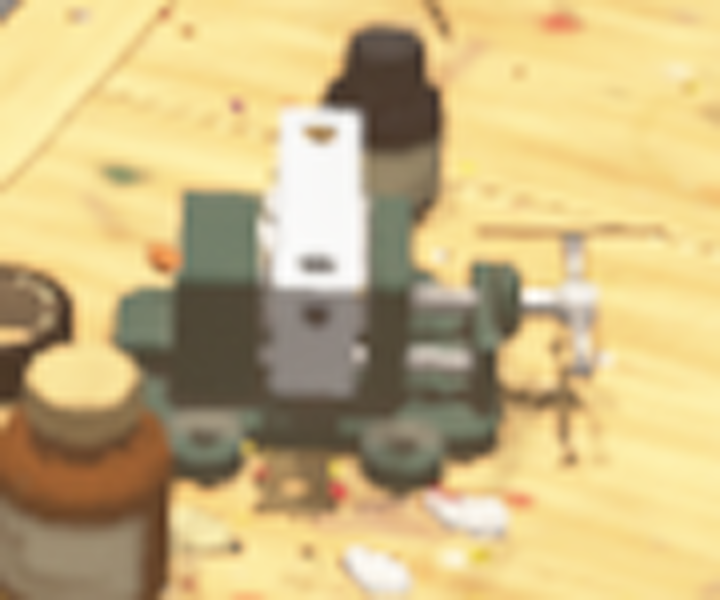

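Confirmed. The crop shows the steel drift: dark grip, bare steel nose, standing in the brown wooden block, head at side (279.6,246.3) and top (207,201.5). The worn bore is the overhanging left/near one, at top (343.5,201.5) and side (339.2,192.6).

```bash
cat >> h.py <<'E'
from scipy.optimize import least_squares
def fitz(ps,pxs,z):
    g=lambda q:np.concatenate([proj(p,[q[0],q[1],z])-x for p,x in zip(ps,pxs)])
    r=least_squares(g,[.5,.1]); return r.x,np.round(r.fun,2)
E
python3 - <<'E'
from h import *
s=ctrl.camera('side');t=ctrl.camera('top')
print('head',fitz([s,t],[[279.6,246.6],[207.1,201.5]],.136), onz(s,[279.6,246.6],.136),onz(t,[207.1,201.5],.136))
print('mouth',onz(s,[280.3,283.2],.045),onz(t,[219.0,204.9],.045))
for n,a,b in [('worn',[339.2,192.6],[343.4,201.4]),('sound',[339.6,176.2],[373.4,188.7])]:
    print(n,fitz([s,t],[a,b],.078),onz(s,a,.078),onz(t,b,.078))
for n,a,b in [('red',[331,237],[243,234]),('pinkA',[313,275],[194,241]),('pinkB',[335,259],[219,248])]:
    print(n,tri(s,a,t,b))
print('jar',onz(t,[311.5,185.5],.073))
E
```

```text
head (array([0.53379668, 0.30015834]), array([ 0.15, -1.36, -1.01,  0.29])) [0.53227335 0.30354116 0.136     ] [0.53435202 0.29806582 0.136     ]
mouth [0.53327069 0.30388012 0.045     ] [0.53407134 0.2953626  0.045     ]
worn (array([0.53344389, 0.01541621]), array([ 0.22, -0.57, -0.35, -0.05])) [0.53301343 0.01780974 0.078     ] [0.53331207 0.01464958 0.078     ]
sound (array([ 0.55991282, -0.05109786]), array([ 0.23, -0.62, -0.35, -0.05])) [ 0.55933882 -0.04823998  0.078     ] [ 0.5597906 -0.0518512  0.078    ]
red (array([0.46610719, 0.22606639, 0.12464812]), np.float64(0.0007964243260126761))
pinkA (array([0.45417651, 0.3291219 , 0.1218019 ]), np.float64(0.0005266376547603164))
pinkB (array([0.43747669, 0.27629245, 0.12202641]), np.float64(0.0023918281169368265))
jar [0.57041492 0.08369822 0.073     ]
```

Call:
play_rows:
  twist:
    - [0, 0, 0]
    - [0, 0, 0]
    - [0, 0, 0]
    - [0, 0, 0]
    - [0, 0, 0]
    - [0, 0, 0]
    - [0, 0, 0]
    - [0, 0, 0]
    - [0, 0, 0]
    - [0, 0, 0]
    - [0, 0, 0]
    - [0, 0, 0]
  travel:
    - [0.61, -0.37, 0]
    - [0.61, -0.37, 0]
    - [0.61, -0.37, 0]
    - [0.61, -0.37, 0]
    - [0.61, -0.37, 0]
    - [0.61, -0.37, 0]
    - [0.61, -0.37, 0]
    - [0.61, -0.37, 0]
    - [0.61, -0.38, 0]
    - [0.61, -0.38, 0]
    - [0.61, -0.38, 0]
    - [0.61, -0.38, 0]
  grip: [-0.2, -0.2, -0.2, -0.2, -0.2, -0.2, -0.2, -0.2, -0.2, -0.2, -0.2, -0.2]
  force: 20

```text
time_s: 2.7
ee_pos: [0.5349, 0.2989, 0.2135]
eef_rot: [-1.571, -0.0, -0.31]
force: [0.2, 0.8, -0.2]
grip_width: 0.0563
```

```bash
python3 - <<'E'
from h import *
o=ctrl.get_obs();print(o['ee_pos'],o['eef_rot'],o['force'])
for n,(x,y,w,h) in [('side',(230,180,120,120)),('top',(150,140,130,130))]:
    p=ctrl.camera(n);save(n+'2.png',cv2.resize(p['img'][y:y+h,x:x+w],None,fx=4,fy=4,interpolation=cv2.INTER_CUBIC))
a,b=[cv2.imread(f'pics/{n}2.png') for n in('side','top')]
cv2.imwrite('pics/m2.png',np.hstack([a[:480,:395],b[:480,:400]]))
E
```

```text
[0.5348511  0.29885376 0.21348292] [-1.57070090e+00 -6.17488033e-05 -3.09821313e-01] [ 0.1896479   0.81857556 -0.20481883]
```

View pics/side2.png

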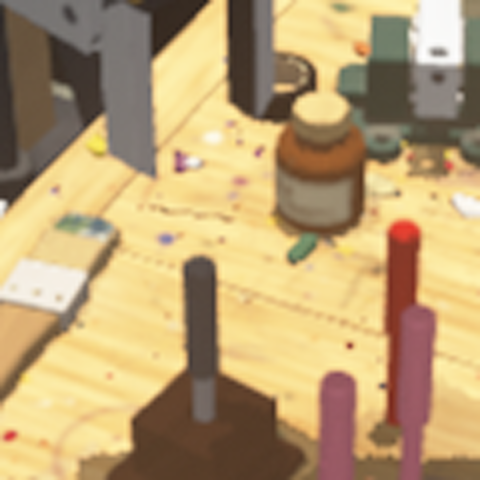

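The fingers straddle the drift's axis, left finger at side ≈(262,225), right at ≈(292,205). Now down.

Call:
play_rows:
  twist:
    - [0, 0, 0]
    - [0, 0, 0]
    - [0, 0, 0]
    - [0, 0, 0]
    - [0, 0, 0]
    - [0, 0, 0]
    - [0, 0, 0]
    - [0, 0, 0]
    - [0, 0, 0]
  travel:
    - [0, 0, -0.35]
    - [0, 0, -0.35]
    - [0, 0, -0.35]
    - [0, 0, -0.35]
    - [0, 0, -0.35]
    - [0, 0, -0.35]
    - [0, 0, -0.35]
    - [0, 0, 0]
    - [0, 0, 0]
  grip: [-0.2, -0.2, -0.2, -0.2, -0.2, -0.2, -0.2, -0.2, -0.2]

```text
time_s: 3.7
ee_pos: [0.5335, 0.3002, 0.0914]
eef_rot: [-1.571, 0.0, -0.309]
force: [0.0, 0.6, 0.5]
grip_width: 0.0563
```

```bash
python3 - <<'E'
from h import *
o=ctrl.get_obs();print(o['ee_pos'],o['force'])
for n,(x,y,w,h) in [('side',(230,200,130,110)),('top',(150,140,130,130))]:
    p=ctrl.camera(n);save(n+'3.png',cv2.resize(p['img'][y:y+h,x:x+w],None,fx=4,fy=4,interpolation=cv2.INTER_CUBIC))
    print(proj(p,[.535,.299,.136]))
E
```

```text
[0.53350629 0.30017763 0.09143058] [0.0401325  0.56930807 0.46606731]
[279.46788474 244.663594  ]
[206.65157812 201.19558796]
```

View pics/side3.png

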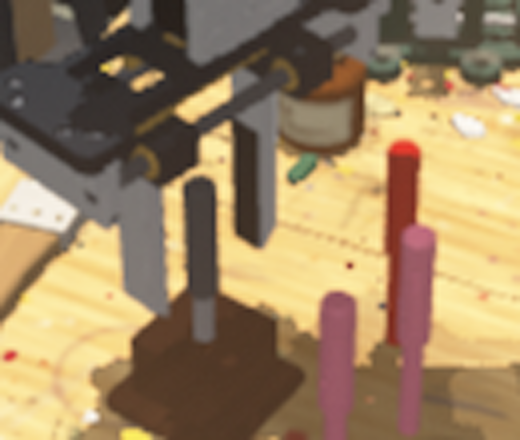

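View pics/top3.png

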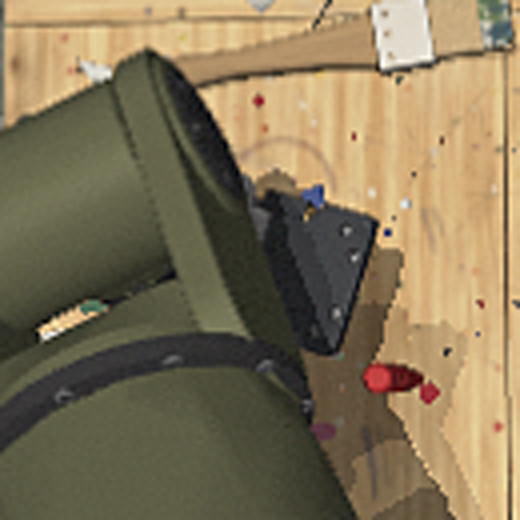

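The drift stands between the fingers at side crop (200,260). Closing.

Call:
play_rows:
  twist:
    - [0, 0, 0]
    - [0, 0, 0]
    - [0, 0, 0]
    - [0, 0, 0]
    - [0, 0, 0]
    - [0, 0, 0]
    - [0, 0, 0]
    - [0, 0, 0]
  travel:
    - [0, 0, 0]
    - [0, 0, 0]
    - [0, 0, 0]
    - [0, 0, 0]
    - [0, 0, 0]
    - [0, 0, 0]
    - [0, 0, 0]
    - [0, 0, 0]
  grip: [0.5, 0.9, 0.9, 0.9, 0.9, 0.9, 0.9, 0.9]
  force: 15

```text
time_s: 4.6
ee_pos: [0.5337, 0.2998, 0.091]
eef_rot: [-1.571, -0.0, -0.31]
force: [-0.3, 0.4, 0.1]
grip_width: 0.0159
```

Call:
play_rows:
  twist:
    - [0, 0, 0]
    - [0, 0, 0]
    - [0, 0, 0]
    - [0, 0, 0]
    - [0, 0, 0]
    - [0, 0, 0]
    - [0, 0, 0]
    - [0, 0, 0]
    - [0, 0, 0]
  travel:
    - [0, 0, 0]
    - [0, 0, 0.1]
    - [0, 0, 0.3]
    - [0, 0, 0.35]
    - [0, 0, 0.35]
    - [0, 0, 0.35]
    - [0, 0, 0.35]
    - [0, 0, 0.2]
    - [0, 0, 0]
  grip: [0.9, 0.9, 0.9, 0.9, 0.9, 0.9, 0.9, 0.9, 0.9]
  force: 50

```text
time_s: 5.5
ee_pos: [0.5341, 0.3, 0.193]
eef_rot: [-1.569, -0.002, -0.31]
force: [-0.3, 0.1, -1.2]
grip_width: 0.0157
```

```bash
python3 - <<'E'
from h import *
o=ctrl.get_obs();print(o['ee_pos'],o['eef_rot'],o['force'],o['moment'])
for n,(x,y,w,h) in [('side',(230,180,130,130)),('top',(150,140,130,130))]:
    p=ctrl.camera(n);save(n+'4.png',cv2.resize(p['img'][y:y+h,x:x+w],None,fx=5,fy=5,interpolation=cv2.INTER_CUBIC)[:600])
    e=o['ee_pos']; print(n,proj(p,[e[0],e[1],e[2]+.011-.092]),proj(p,[e[0],e[1],e[2]+.011]))
E
```

```text
[0.53414494 0.30003291 0.19298051] [-1.56876516 -0.00213197 -0.30982418] [-0.26449103  0.0772396  -1.23688879] [-0.00148518  0.03948159  0.02537947]
side [279.95779197 255.23966493] [278.57587786 214.65468742]
top [209.22039813 202.55465163] [196.4633526  198.66905312]
```

View pics/side4.png

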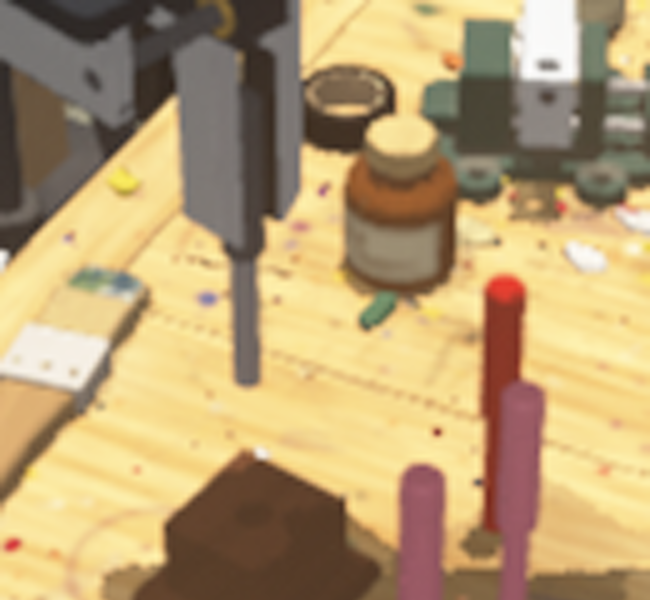

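Call:
play_rows:
  twist:
    - [0, 0, 0]
    - [0, 0, 0]
    - [0, 0, 0]
    - [0, 0, 0]
    - [0, 0, 0]
    - [0, 0, 0]
    - [0, 0, 0]
    - [0, 0, 0]
    - [0, 0, 0]
    - [0, 0, 0]
    - [0, 0, 0]
    - [0, 0, 0]
  travel:
    - [0, -0.3, 0]
    - [0, -0.57, 0]
    - [0, -0.6, 0]
    - [0, -0.6, 0]
    - [0, -0.6, 0]
    - [0, -0.6, 0]
    - [0, -0.6, 0]
    - [0, -0.6, 0]
    - [0, -0.57, 0]
    - [0, -0.45, 0]
    - [0, -0.2, 0]
    - [0, 0, 0]
  grip: [0.9, 0.9, 0.9, 0.9, 0.9, 0.9, 0.9, 0.9, 0.9, 0.9, 0.9, 0.9]

```text
time_s: 6.8
ee_pos: [0.5333, 0.0141, 0.1905]
eef_rot: [-1.571, 0.001, -0.312]
force: [0.2, 1.2, -0.8]
grip_width: 0.0155
```

```bash
python3 - <<'E'
from h import *
o=ctrl.get_obs();e=o['ee_pos'];print(o['ee_pos'],o['eef_rot'],o['force'],o['moment'])
for n,(x,y,w,h) in [('side',(300,130,80,80)),('top',(290,140,120,120))]:
    p=ctrl.camera(n);save(n+'5.png',cv2.resize(p['img'][y:y+h,x:x+w],None,fx=7,fy=7,interpolation=cv2.INTER_CUBIC)[:600])
    print(n,proj(p,[e[0],e[1],e[2]+.011-.092]),proj(p,[e[0],e[1],.078]))
E
```

```text
[0.53330865 0.01414988 0.19054803] [-1.57105078e+00  7.33139618e-04 -3.11606518e-01] [ 0.21322791  1.17386917 -0.76758547] [ 0.03590498 -0.00325388 -0.00945654]
side [340.35339801 180.26841258] [339.68826839 191.77100399]
top [344.50830213 200.15921189] [343.62876493 201.39661212]
```

View pics/side5.png

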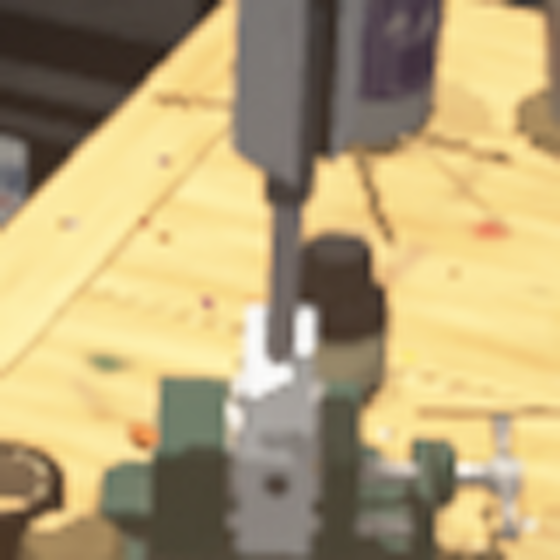

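View pics/top5.png

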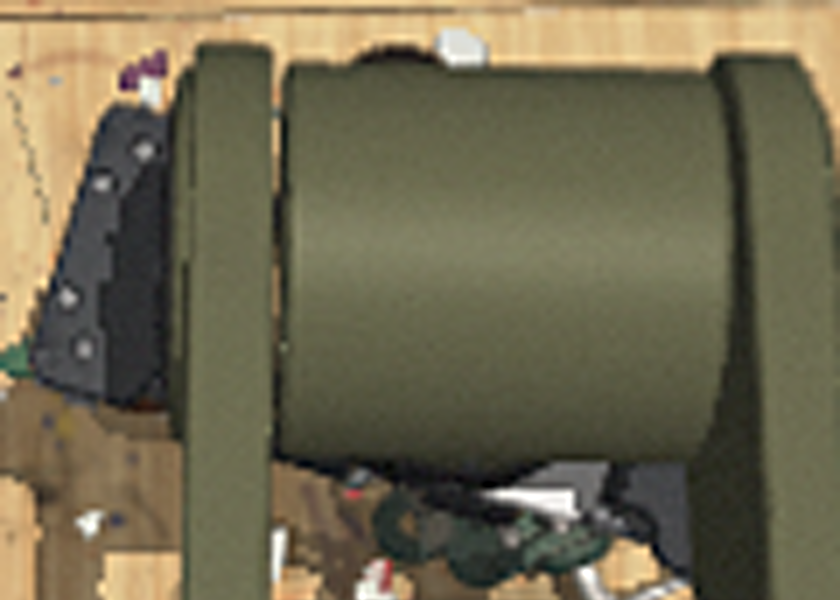

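The tip hovers at side (340,180.5), just up-image of the bore, close to where the kinematics put it. Lowering to feel the top.

Call:
play_rows:
  twist:
    - [0, 0, 0]
    - [0, 0, 0]
    - [0, 0, 0]
    - [0, 0, 0]
    - [0, 0, 0]
  travel:
    - [0, 0.04, -0.15]
    - [0, 0, -0.2]
    - [0, 0, -0.1]
    - [0, 0, -0.05]
    - [0, 0, 0]
  grip: [0.9, 0.9, 0.9, 0.9, 0.9]

```text
time_s: 7.4
ee_pos: [0.5335, 0.0175, 0.1655]
eef_rot: [-1.571, 0.001, -0.31]
force: [-0.8, 0.6, -1.9]
grip_width: 0.0152
```

Call:
play_rows:
  twist:
    - [0, 0, 0]
    - [0, 0, 0]
    - [0, 0, 0]
    - [0, 0, 0]
    - [0, 0, 0]
    - [0, 0, 0]
  travel:
    - [0, 0, -0.02]
    - [0, 0, -0.02]
    - [0, 0, -0.02]
    - [0, 0, -0.02]
    - [0, 0, -0.02]
    - [0, 0, 0]
  grip: [0.9, 0.9, 0.9, 0.9, 0.9, 0.9]

```text
time_s: 8.0
ee_pos: [0.5336, 0.0173, 0.1608]
eef_rot: [-1.571, 0.0, -0.31]
force: [-0.2, 1.0, -1.9]
grip_width: 0.0156
```

Call:
play_rows:
  twist:
    - [0, 0, 0]
    - [0, 0, 0]
    - [0, 0, 0]
    - [0, 0, 0]
    - [0, 0, 0]
  travel:
    - [0, 0, -0.01]
    - [0, 0, -0.01]
    - [0, 0, -0.01]
    - [0, 0, -0.01]
    - [0, 0, 0]
  grip: [0.9, 0.9, 0.9, 0.9, 0.9]

```text
time_s: 8.5
ee_pos: [0.5337, 0.0173, 0.1589]
eef_rot: [-1.571, 0.0, -0.31]
force: [0.4, -0.6, -0.8]
grip_width: 0.0153
```

Call:
play_rows:
  twist:
    - [0, 0, 0]
    - [0, 0, 0]
    - [0, 0, 0]
  travel:
    - [0, 0, -0.01]
    - [0, 0, -0.01]
    - [0, 0, 0]
  grip: [0.9, 0.9, 0.9]

```text
time_s: 8.8
ee_pos: [0.5339, 0.0173, 0.1586]
eef_rot: [-1.571, -0.001, -0.31]
force: [-1.5, 0.4, 6.2]
grip_width: 0.0149
```

Call:
play_rows:
  twist:
    - [0, 0, 0]
    - [0, 0, 0]
    - [0, 0, 0]
  travel:
    - [-0.01, 0, 0]
    - [-0.01, 0, 0]
    - [0, 0, 0]
  grip: [0.9, 0.9, 0.9]

```text
time_s: 9.1
ee_pos: [0.5332, 0.0173, 0.1586]
eef_rot: [-1.57, -0.002, -0.31]
force: [1.9, 1.0, 6.3]
grip_width: 0.0155
```

Call:
play_rows:
  twist:
    - [0, 0, 0]
    - [0, 0, 0]
    - [0, 0, 0]
  travel:
    - [0.004, -0.009, 0]
    - [0.004, -0.009, 0]
    - [0, 0, 0]
  grip: [0.9, 0.9, 0.9]

```text
time_s: 9.4
ee_pos: [0.5335, 0.0168, 0.1585]
eef_rot: [-1.569, -0.001, -0.31]
force: [0.1, 4.2, 6.5]
grip_width: 0.0156
```

Call:
play_rows:
  twist:
    - [0, 0, 0]
    - [0, 0, 0]
    - [0, 0, 0]
  travel:
    - [0.004, -0.009, 0]
    - [0.004, -0.009, 0]
    - [0, 0, 0]
  grip: [0.9, 0.9, 0.9]

```text
time_s: 9.7
ee_pos: [0.5337, 0.016, 0.1584]
eef_rot: [-1.57, -0.0, -0.31]
force: [0.3, 3.5, 5.9]
grip_width: 0.0153
```

Call:
play_rows:
  twist:
    - [0, 0, 0]
    - [0, 0, 0]
    - [0, 0, 0]
  travel:
    - [0.004, -0.01, 0]
    - [0.004, -0.01, 0]
    - [0, 0, 0]
  grip: [0.9, 0.9, 0.9]

```text
time_s: 10.0
ee_pos: [0.5339, 0.015, 0.1582]
eef_rot: [-1.57, 0.0, -0.31]
force: [-1.1, 3.5, 4.4]
grip_width: 0.0149
```

Call:
play_rows:
  twist:
    - [0, 0, 0]
    - [0, 0, 0]
    - [0, 0, 0]
  travel:
    - [0.004, -0.01, 0]
    - [0.004, -0.01, 0]
    - [0, 0, 0]
  grip: [0.9, 0.9, 0.9]

```text
time_s: 10.3
ee_pos: [0.5336, 0.0137, 0.1574]
eef_rot: [-1.571, 0.002, -0.31]
force: [-3.1, 2.9, 1.3]
grip_width: 0.0153
```

Call:
play_rows:
  twist:
    - [0, 0, 0]
    - [0, 0, 0]
    - [0, 0, 0]
  travel:
    - [0.004, -0.01, 0]
    - [0.004, -0.01, 0]
    - [0, 0, 0]
  grip: [0.9, 0.9, 0.9]

```text
time_s: 10.6
ee_pos: [0.5339, 0.0131, 0.1574]
eef_rot: [-1.57, 0.003, -0.31]
force: [-4.1, 6.6, 1.3]
grip_width: 0.0154
```

It has dropped into the rim: z falls and the side force builds. Backing off toward −x, +y and lowering.

Call:
play_rows:
  twist:
    - [0, 0, 0]
    - [0, 0, 0]
    - [0, 0, 0]
    - [0, 0, 0]
  travel:
    - [-0.01, 0.015, 0]
    - [0, 0, -0.01]
    - [0, 0, -0.01]
    - [0, 0, 0]
  grip: [0.9, 0.9, 0.9, 0.9]

```text
time_s: 11.0
ee_pos: [0.5336, 0.0136, 0.1565]
eef_rot: [-1.571, 0.002, -0.31]
force: [-4.0, 4.7, 1.1]
grip_width: 0.0154
```

Call:
play_rows:
  twist:
    - [0, 0, 0]
    - [0, 0, 0]
    - [0, 0, 0]
    - [0, 0, 0]
  travel:
    - [-0.012, 0.012, 0]
    - [0, 0, -0.02]
    - [0, 0, -0.02]
    - [0, 0, 0]
  grip: [0.9, 0.9, 0.9, 0.9]

```text
time_s: 11.4
ee_pos: [0.5333, 0.0139, 0.1545]
eef_rot: [-1.571, 0.001, -0.31]
force: [-4.2, 3.9, -0.4]
grip_width: 0.0155
```

Call:
play_rows:
  twist:
    - [0, 0, 0]
    - [0, 0, 0]
    - [0, 0, 0]
    - [0, 0, 0]
  travel:
    - [-0.015, 0.012, 0]
    - [0, 0, -0.04]
    - [0, 0, -0.04]
    - [0, 0, 0]
  grip: [0.9, 0.9, 0.9, 0.9]

```text
time_s: 11.8
ee_pos: [0.5328, 0.0144, 0.1506]
eef_rot: [-1.571, 0.0, -0.31]
force: [-1.5, 0.7, -2.7]
grip_width: 0.0156
```

Call:
play_rows:
  twist:
    - [0, 0, 0]
    - [0, 0, 0]
    - [0, 0, 0]
    - [0, 0, 0]
  travel:
    - [0, 0, -0.04]
    - [0, 0, -0.04]
    - [0, 0, -0.02]
    - [0, 0, 0]
  grip: [0.9, 0.9, 0.9, 0.9]

```text
time_s: 12.2
ee_pos: [0.5328, 0.0144, 0.1457]
eef_rot: [-1.571, 0.0, -0.31]
force: [-1.2, 1.1, -0.9]
grip_width: 0.0157
```

Call:
play_rows:
  twist:
    - [0, 0, 0]
    - [0, 0, 0]
    - [0, 0, 0]
  travel:
    - [0, 0, -0.02]
    - [0, 0, -0.02]
    - [0, 0, 0]
  grip: [0.9, 0.9, 0.9]

```text
time_s: 12.5
ee_pos: [0.5328, 0.0145, 0.1438]
eef_rot: [-1.571, -0.0, -0.31]
force: [-1.1, -0.1, -1.8]
grip_width: 0.0153
```

Call:
play_rows:
  twist:
    - [0, 0, 0]
    - [0, 0, 0]
    - [0, 0, 0]
  travel:
    - [0, 0, -0.02]
    - [0, 0, -0.02]
    - [0, 0, 0]
  grip: [0.9, 0.9, 0.9]

```text
time_s: 12.8
ee_pos: [0.5328, 0.0145, 0.1418]
eef_rot: [-1.571, 0.0, -0.31]
force: [-0.9, 1.0, -1.4]
grip_width: 0.0151
```

Call:
play_rows:
  twist:
    - [0, 0, 0]
    - [0, 0, 0]
    - [0, 0, 0]
  travel:
    - [0, 0, -0.02]
    - [0, 0, -0.02]
    - [0, 0, 0]
  grip: [0.9, 0.9, 0.9]

```text
time_s: 13.1
ee_pos: [0.5331, 0.0145, 0.1409]
eef_rot: [-1.571, -0.001, -0.31]
force: [-4.4, 0.4, 9.3]
grip_width: 0.0154
```

The bush was found about 17.5 mm down. Pressing on in small steps.

Call:
play_rows:
  twist:
    - [0, 0, 0]
    - [0, 0, 0]
    - [0, 0, 0]
  travel:
    - [-0.008, 0, -0.01]
    - [0, 0, -0.01]
    - [0, 0, 0]
  grip: [0.9, 0.9, 0.9]

```text
time_s: 13.4
ee_pos: [0.533, 0.0145, 0.1404]
eef_rot: [-1.57, -0.002, -0.31]
force: [-4.7, -0.2, 12.2]
grip_width: 0.0153
```

Call:
play_rows:
  twist:
    - [0, 0, 0]
    - [0, 0, 0]
    - [0, 0, 0]
  travel:
    - [0, 0, -0.01]
    - [0, 0, -0.01]
    - [0, 0, 0]
  grip: [0.9, 0.9, 0.9]

```text
time_s: 13.7
ee_pos: [0.533, 0.0145, 0.1394]
eef_rot: [-1.57, -0.002, -0.31]
force: [-5.1, 0.6, 12.8]
grip_width: 0.0151
```

Call:
play_rows:
  twist:
    - [0, 0, 0]
    - [0, 0, 0]
    - [0, 0, 0]
    - [0, 0, 0]
    - [0, 0, 0]
  travel:
    - [-0.01, 0, -0.015]
    - [0, 0, -0.015]
    - [0, 0, -0.015]
    - [0, 0, -0.015]
    - [0, 0, 0]
  grip: [0.9, 0.9, 0.9, 0.9, 0.9]

```text
time_s: 14.2
ee_pos: [0.5327, 0.0145, 0.1364]
eef_rot: [-1.57, -0.003, -0.31]
force: [-2.9, 0.8, 11.5]
grip_width: 0.0151
```

Call:
play_rows:
  twist:
    - [0, 0, 0]
    - [0, 0, 0]
    - [0, 0, 0]
    - [0, 0, 0]
    - [0, 0, 0]
  travel:
    - [0, 0, -0.02]
    - [0, 0, -0.02]
    - [0, 0, -0.02]
    - [0, 0, -0.02]
    - [0, 0, 0]
  grip: [0.9, 0.9, 0.9, 0.9, 0.9]

```text
time_s: 14.7
ee_pos: [0.5328, 0.0145, 0.1324]
eef_rot: [-1.57, -0.003, -0.31]
force: [-3.0, 0.7, 11.2]
grip_width: 0.0151
```

Call:
play_rows:
  twist:
    - [0, 0, 0]
    - [0, 0, 0]
    - [0, 0, 0]
    - [0, 0, 0]
    - [0, 0, 0]
  travel:
    - [-0.004, 0, -0.02]
    - [0, 0, -0.02]
    - [0, 0, -0.02]
    - [0, 0, -0.02]
    - [0, 0, 0]
  grip: [0.9, 0.9, 0.9, 0.9, 0.9]

```text
time_s: 15.2
ee_pos: [0.5325, 0.0145, 0.1278]
eef_rot: [-1.57, -0.002, -0.31]
force: [0.9, 1.8, 6.0]
grip_width: 0.015
```

Call:
play_rows:
  twist:
    - [0, 0, 0]
    - [0, 0, 0]
    - [0, 0, 0]
    - [0, 0, 0]
    - [0, 0, 0]
  travel:
    - [0, 0, -0.02]
    - [0, 0, -0.02]
    - [0, 0, -0.02]
    - [0, 0, -0.01]
    - [0, 0, 0]
  grip: [0.9, 0.9, 0.9, 0.9, 0.9]

```text
time_s: 15.7
ee_pos: [0.5314, 0.0144, 0.123]
eef_rot: [-1.571, 0.001, -0.31]
force: [0.6, 0.1, -1.5]
grip_width: 0.0155
```

Call:
play_rows:
  twist:
    - [0, 0, 0]
    - [0, 0, 0]
    - [0, 0, 0]
    - [0, 0, 0]
    - [0, 0, 0]
  travel:
    - [0, 0, -0.02]
    - [0, 0, -0.02]
    - [0, 0, -0.02]
    - [0, 0, -0.01]
    - [0, 0, 0]
  grip: [0.9, 0.9, 0.9, 0.9, 0.9]

```text
time_s: 16.2
ee_pos: [0.5317, 0.0144, 0.1198]
eef_rot: [-1.571, 0.0, -0.31]
force: [0.0, -1.0, -0.7]
grip_width: 0.0156
```

Call:
play_rows:
  twist:
    - [0, 0, 0]
    - [0, 0, 0]
    - [0, 0, 0]
  travel:
    - [0, 0, -0.04]
    - [0, 0, -0.04]
    - [0, 0, 0]
  grip: [0.9, 0.9, 0.9]

```text
time_s: 16.5
ee_pos: [0.5316, 0.0145, 0.1156]
eef_rot: [-1.571, 0.0, -0.31]
force: [-0.2, 0.4, -1.4]
grip_width: 0.0154
```

```bash
python3 - <<'E'
from h import *
o=ctrl.get_obs();print(o['ee_pos'],o['force'])
p=ctrl.camera('side');x,y,w,h=290,150,100,85
save('side6.png',cv2.resize(p['img'][y:y+h,x:x+w],None,fx=7,fy=7,interpolation=cv2.INTER_CUBIC))
print([(b['point'],b['confidence']) for b in ctrl.boxes_of('bush',p)], proj(p,[.5325,.0145,.009]))
E
```

```text
[0.53156428 0.01448337 0.11559699] [-0.18550984  0.39438624 -1.41395015]
[] [338.56414829 215.79905461]
```

View pics/side6.png

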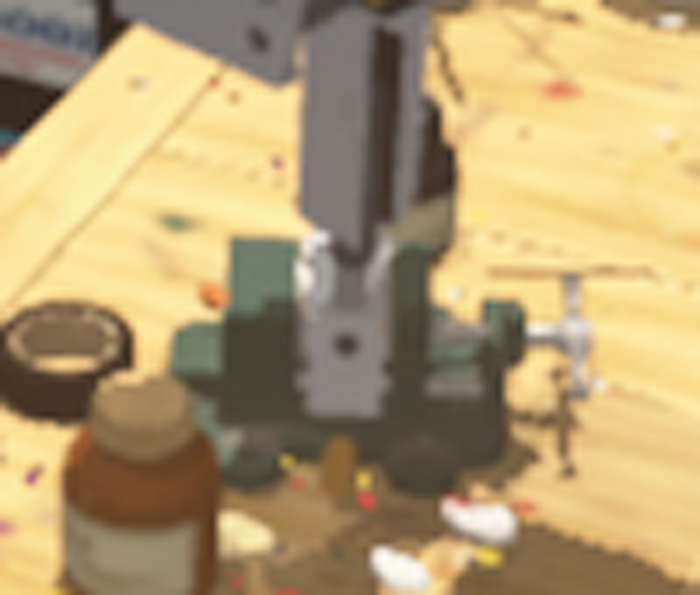

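The brass bush now stands on the table under the bore at side ≈(338,217). Withdrawing straight up.

Call:
play_rows:
  twist:
    - [0, 0, 0]
    - [0, 0, 0]
    - [0, 0, 0]
    - [0, 0, 0]
    - [0, 0, 0]
    - [0, 0, 0]
  travel:
    - [0, 0, 0.1]
    - [0, 0, 0.15]
    - [0, 0, 0.15]
    - [0, 0, 0.15]
    - [0, 0, 0.15]
    - [0, 0, 0]
  grip: [0.9, 0.9, 0.9, 0.9, 0.9, 0.9]

```text
time_s: 17.2
ee_pos: [0.5322, 0.0144, 0.1523]
eef_rot: [-1.57, -0.002, -0.31]
force: [-0.3, 0.6, -1.1]
grip_width: 0.0153
```

Call:
play_rows:
  twist:
    - [0, 0, 0]
    - [0, 0, 0]
    - [0, 0, 0]
    - [0, 0, 0]
    - [0, 0, 0]
    - [0, 0, 0]
  travel:
    - [0, 0, 0.15]
    - [0, 0, 0.2]
    - [0, 0, 0.2]
    - [0, 0, 0.2]
    - [0, 0, 0.2]
    - [0, 0, 0]
  grip: [0.9, 0.9, 0.9, 0.9, 0.9, 0.9]

```text
time_s: 17.8
ee_pos: [0.5323, 0.0144, 0.2001]
eef_rot: [-1.57, -0.002, -0.31]
force: [0.2, -0.1, -0.2]
grip_width: 0.0152
```

Call:
play_rows:
  twist:
    - [0, 0, 0]
    - [0, 0, 0]
    - [0, 0, 0]
    - [0, 0, 0]
    - [0, 0, 0]
    - [0, 0, 0]
    - [0, 0, 0]
    - [0, 0, 0]
    - [0, 0, 0]
    - [0, 0, 0]
    - [0, 0, 0]
    - [0, 0, 0]
  travel:
    - [0.03, 0.3, 0]
    - [0, 0.57, 0]
    - [0, 0.6, 0]
    - [0, 0.6, 0]
    - [0, 0.6, 0]
    - [0, 0.6, 0]
    - [0, 0.6, 0]
    - [0, 0.6, 0]
    - [0, 0.57, 0]
    - [0, 0.46, 0]
    - [0, 0.2, 0]
    - [0, 0, 0]
  grip: [0.9, 0.9, 0.9, 0.9, 0.9, 0.9, 0.9, 0.9, 0.9, 0.9, 0.9, 0.9]

```text
time_s: 19.0
ee_pos: [0.5327, 0.3006, 0.1977]
eef_rot: [-1.571, 0.001, -0.308]
force: [0.1, -0.0, -2.2]
grip_width: 0.0154
```

```bash
python3 - <<'E'
from h import *
o=ctrl.get_obs();e=o['ee_pos'];print(o['ee_pos'],o['force'])
p=ctrl.camera('side');x,y,w,h=230,180,130,120
save('side7.png',cv2.resize(p['img'][y:y+h,x:x+w],None,fx=5,fy=5,interpolation=cv2.INTER_CUBIC))
print(proj(p,[e[0],e[1],e[2]-.081]),proj(p,[e[0],e[1],e[2]]),proj(p,[.5337,.2998,.045]))
x,y,w,h=290,150,100,85
save('side7v.png',cv2.resize(p['img'][y:y+h,x:x+w],None,fx=7,fy=7,interpolation=cv2.INTER_CUBIC))
E
```

```text
[0.53265656 0.30059517 0.19772389] [ 0.11644753 -0.04564759 -2.23547012]
[280.46936074 253.69871788] [279.2866479  217.99712608] [281.12564972 281.73584016]
```

View pics/side7.png

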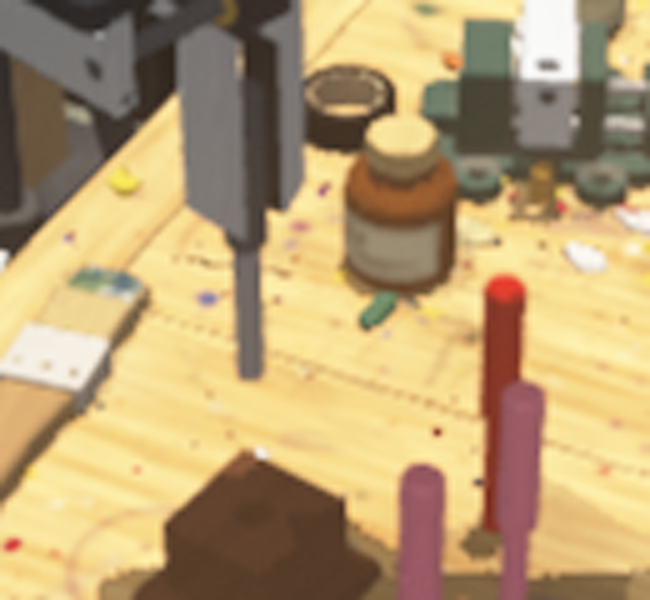

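View pics/side7v.png

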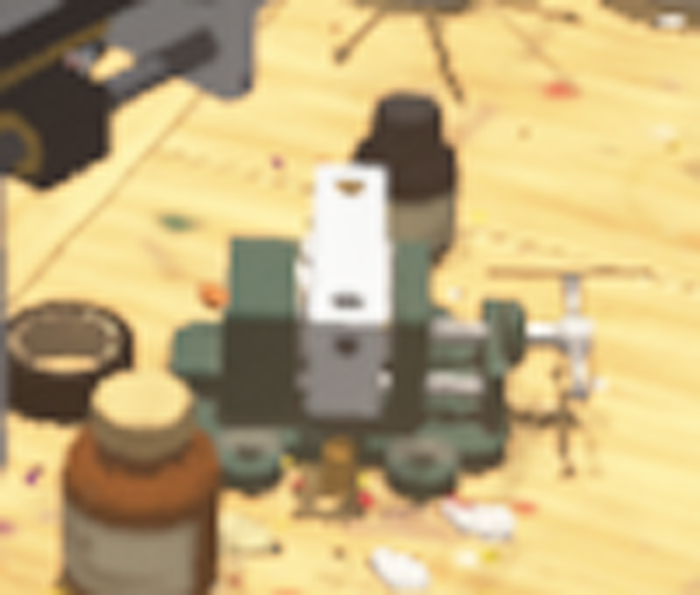

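Bush standing at the vice's foot, side (338,216), block and vice unmoved. The drift hangs straight, its tip at side (279.5,255). Lowering into the hole.

Call:
play_rows:
  twist:
    - [0, 0, 0]
    - [0, 0, 0]
    - [0, 0, 0]
    - [0, 0, 0]
    - [0, 0, 0]
    - [0, 0, 0]
    - [0, 0, 0]
  travel:
    - [0.015, -0.015, -0.15]
    - [0, 0, -0.3]
    - [0, 0, -0.3]
    - [0, 0, -0.25]
    - [0, 0, -0.1]
    - [0, 0, -0.05]
    - [0, 0, 0]
  grip: [0.9, 0.9, 0.9, 0.9, 0.9, 0.9, 0.9]

```text
time_s: 19.75
ee_pos: [0.5341, 0.2987, 0.141]
eef_rot: [-1.571, -0.0, -0.31]
force: [-0.3, 0.5, -1.5]
grip_width: 0.0154
```

```bash
python3 - <<'E'
from h import *
o=ctrl.get_obs();e=o['ee_pos'];print(o['ee_pos'],o['force'])
p=ctrl.camera('side');x,y,w,h=240,220,90,80
save('side8.png',cv2.resize(p['img'][y:y+h,x:x+w],None,fx=7,fy=7,interpolation=cv2.INTER_CUBIC))
print(proj(p,[e[0],e[1],e[2]-.081]),proj(p,[e[0],e[1],e[2]]),proj(p,[.5337,.2998,.045]))
E
```

```text
[0.53405612 0.29867168 0.14096411] [-0.25549638  0.46972982 -1.51416481]
[281.05172396 275.57661463] [279.95077156 242.57892621] [281.12564972 281.73584016]
```

View pics/side8.png

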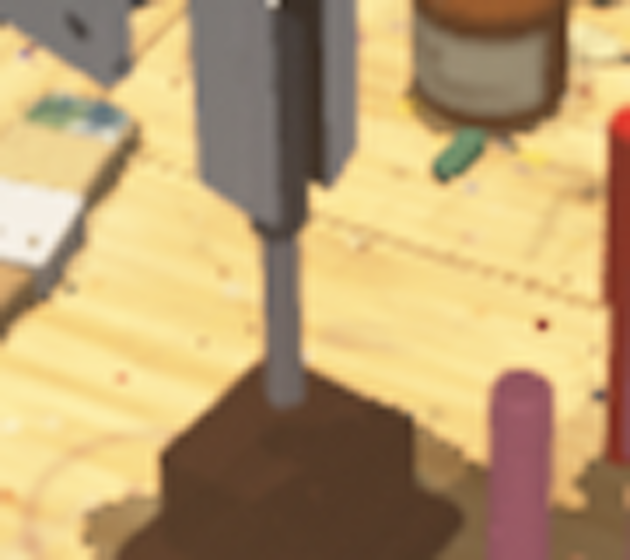

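Call:
play_rows:
  twist:
    - [0, 0, 0]
    - [0, 0, 0]
    - [0, 0, 0]
    - [0, 0, 0]
    - [0, 0, 0]
    - [0, 0, 0]
  travel:
    - [0, 0.02, -0.08]
    - [0, 0, -0.08]
    - [0, 0, -0.06]
    - [0, 0, -0.06]
    - [0, 0, -0.04]
    - [0, 0, 0]
  grip: [0.9, 0.9, 0.9, 0.9, 0.9, 0.9]

```text
time_s: 20.4
ee_pos: [0.5339, 0.2996, 0.1246]
eef_rot: [-1.571, 0.0, -0.31]
force: [0.2, -0.2, -1.5]
grip_width: 0.0156
```

Past mouth height (0.126) without contact, so I'll go on down.

Call:
play_rows:
  twist:
    - [0, 0, 0]
    - [0, 0, 0]
    - [0, 0, 0]
    - [0, 0, 0]
    - [0, 0, 0]
    - [0, 0, 0]
  travel:
    - [0, 0, -0.06]
    - [0, 0, -0.06]
    - [0, 0, -0.06]
    - [0, 0, -0.06]
    - [0, 0, -0.04]
    - [0, 0, 0]
  grip: [0.9, 0.9, 0.9, 0.9, 0.9, 0.9]

```text
time_s: 21.0
ee_pos: [0.5339, 0.2996, 0.1106]
eef_rot: [-1.571, 0.0, -0.31]
force: [-0.1, 0.7, -0.1]
grip_width: 0.0152
```

Call:
play_rows:
  twist:
    - [0, 0, 0]
    - [0, 0, 0]
    - [0, 0, 0]
    - [0, 0, 0]
    - [0, 0, 0]
    - [0, 0, 0]
  travel:
    - [0, 0, -0.06]
    - [0, 0, -0.06]
    - [0, 0, -0.06]
    - [0, 0, -0.06]
    - [0, 0, -0.04]
    - [0, 0, 0]
  grip: [0.9, 0.9, 0.9, 0.9, 0.9, 0.9]

```text
time_s: 21.6
ee_pos: [0.5339, 0.2996, 0.0966]
eef_rot: [-1.571, 0.0, -0.31]
force: [0.3, -0.3, -1.3]
grip_width: 0.0153
```

Call:
play_rows:
  twist:
    - [0, 0, 0]
    - [0, 0, 0]
    - [0, 0, 0]
  travel:
    - [0, 0, -0.02]
    - [0, 0, -0.02]
    - [0, 0, 0]
  grip: [0.9, 0.9, 0.9]

```text
time_s: 21.9
ee_pos: [0.5339, 0.2997, 0.0949]
eef_rot: [-1.571, 0.0, -0.31]
force: [0.7, 0.2, -0.4]
grip_width: 0.0152
```

Call:
play_rows:
  twist:
    - [0, 0, 0]
    - [0, 0, 0]
    - [0, 0, 0]
  travel:
    - [0, 0, -0.02]
    - [0, 0, -0.02]
    - [0, 0, 0]
  grip: [0.9, 0.9, 0.9]

```text
time_s: 22.2
ee_pos: [0.5339, 0.2997, 0.0928]
eef_rot: [-1.571, 0.0, -0.31]
force: [0.7, 0.3, -1.5]
grip_width: 0.0153
```

Call:
play_rows:
  twist:
    - [0, 0, 0]
    - [0, 0, 0]
    - [0, 0, 0]
  travel:
    - [0, 0, -0.02]
    - [0, 0, -0.02]
    - [0, 0, 0]
  grip: [0.9, 0.9, 0.9]

```text
time_s: 22.5
ee_pos: [0.534, 0.2997, 0.091]
eef_rot: [-1.571, -0.0, -0.31]
force: [0.4, -0.3, -0.9]
grip_width: 0.0158
```

Back at the original grasp height. Releasing.

Call:
play_rows:
  twist:
    - [0, 0, 0]
    - [0, 0, 0]
    - [0, 0, 0]
    - [0, 0, 0]
    - [0, 0, 0]
    - [0, 0, 0]
    - [0, 0, 0]
  travel:
    - [0, 0, -0.01]
    - [0, 0, 0]
    - [0, 0, 0]
    - [0, 0, 0]
    - [0, 0, 0]
    - [0, 0, 0]
    - [0, 0, 0]
  grip: [0.9, 0.6, 0.4, 0.2, 0, -0.2, -0.2]
  force: 10

```text
time_s: 23.2
ee_pos: [0.534, 0.2997, 0.0904]
eef_rot: [-1.571, 0.0, -0.31]
force: [-0.2, 0.5, 0.7]
grip_width: 0.0545
```

```bash
python3 - <<'E'
from h import *
o=ctrl.get_obs();e=o['ee_pos'];print(o['ee_pos'],o['force'],o['grip_width'])
p=ctrl.camera('side');x,y,w,h=240,220,90,80
save('side9.png',cv2.resize(p['img'][y:y+h,x:x+w],None,fx=7,fy=7,interpolation=cv2.INTER_CUBIC))
E
```

```text
[0.53397654 0.29965584 0.09040651] [-0.18057579  0.54808698  0.7326263 ] 0.054509547800764634
```

View pics/side9.png

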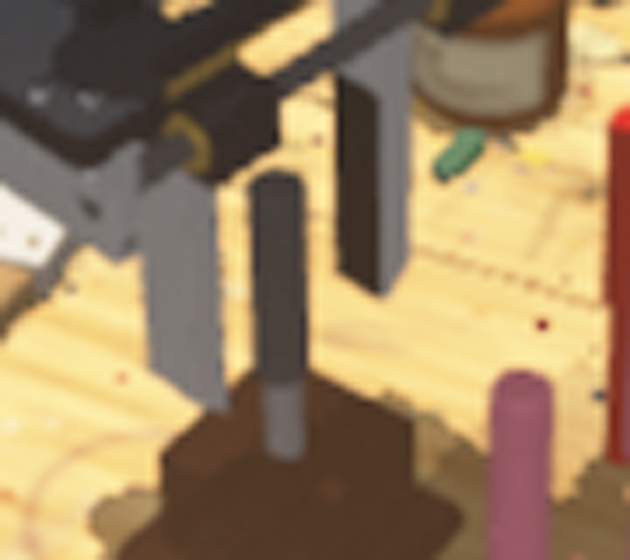

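The drift stands upright in its block, clear of both fingers. Backing off upward.

Call:
play_rows:
  twist:
    - [0, 0, 0]
    - [0, 0, 0]
    - [0, 0, 0]
    - [0, 0, 0]
    - [0, 0, 0]
    - [0, 0, 0]
    - [0, 0, 0]
    - [0, 0, 0]
    - [0, 0, 0]
    - [0, 0, 0]
  travel:
    - [0, 0, 0.2]
    - [0, 0, 0.4]
    - [0, 0, 0.4]
    - [0, 0, 0.4]
    - [0, 0, 0.4]
    - [0, 0, 0.4]
    - [0, 0, 0.4]
    - [-0.4, 0.4, 0]
    - [-0.4, 0.4, 0]
    - [0, 0, 0]
  grip: [-0.2, -0.2, -0.2, -0.2, -0.2, -0.2, -0.2, -0.2, -0.2, -0.2]

```text
time_s: 24.25
ee_pos: [0.4922, 0.3416, 0.2216]
eef_rot: [-1.57, -0.0, -0.307]
force: [0.1, 0.1, 0.5]
grip_width: 0.0567
```

```bash
python3 - <<'E'
from h import *
o=ctrl.get_obs();e=o['ee_pos'];print(o['time_s'],o['ee_pos'],o['force'],o['grip_width'])
p=ctrl.camera('side');x,y,w,h=240,150,160,120+60
save('side10.png',cv2.resize(p['img'][y:y+h,x:x+w],None,fx=3.3,fy=3.3,interpolation=cv2.INTER_CUBIC))
t=ctrl.camera('top');save('top10.png',cv2.resize(t['img'][130:270,180:440],None,fx=3,fy=3,interpolation=cv2.INTER_CUBIC))
E
```

```text
24.25 [0.49224842 0.34157517 0.22157292] [0.063075   0.1045099  0.45156259] 0.05671461826807265
```

View pics/side10.png

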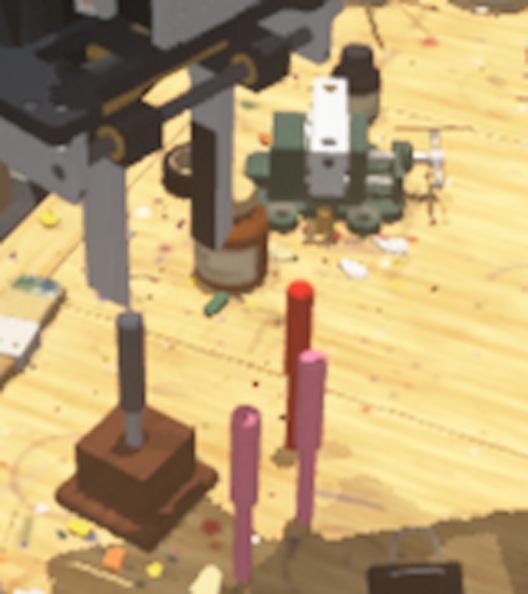

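View pics/top10.png

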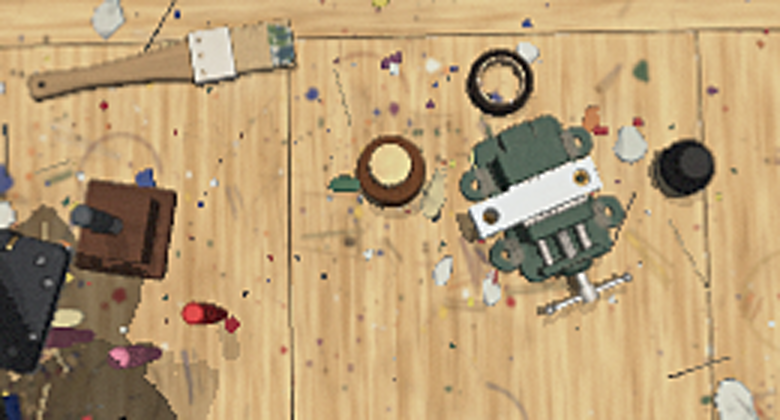

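Everything is in place. The drift stands in its hole, the bush is on the table at side ≈(337,217), and the bottle, jar, tape and block are unmoved, with the arm clear. Handing in.

```bash
python3 -c "
from station import ctrl
print(ctrl.hand_in())"
```

```text
the job is handed in; nothing more can be done
None
```

The worn bush is out and standing on the table under the bore, and the steel drift is back in its hole. I handed the job in at about 24 s; no verdict was reported.

- **Finding the bore:** I felt for it with about 6–8 N on the block's top, and the nose dropped in roughly 3 mm from where I first touched down.
- **Pressing:** The bush was met about 17.5 mm down and slid at about 11–14 N, within the 30 N limit. The side force in the bore stayed under about 8 N. These are readings from the end of each move, so brief peaks between them were not seen.
- **Return:** The drift went back in without a bump, reaching its original height before I let go.
- **Last pictures:** The drift stands upright in its block, and the ink bottle, jar, tape and slide block look unmoved. The gripper is empty and clear of everything.

Three checks were less than clean:

- **Bush not detected:** the detector did not report the bush once it was on the table, so I judged that from the enlarged side picture alone.
- **Early release:** the bush let go 2–3 mm higher than the drift's assumed length predicted.
- **Possible drift slip:** the picture taken before putting the drift back showed its tip 1–2 mm lower in the fingers than at pick-up. It may have slipped slightly, but the return was not affected.

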